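# Trim the counterweights on a two-pan balance

### The arm

A 6-joint arm with a two-finger parallel gripper is mounted at the origin on the work surface. World frame = base frame: x ahead of the robot, y to its left, z up, the work surface at z = 0. Lengths are in m, angles in rad, forces in N, time in s.
With the tool pointing down it reaches from about 0.375 to 0.9 m from the base axis. Payload 3.1 kg.
Tool frame: the origin (TCP) lies between the finger pads; the fingertips stand 19 mm ahead of it and the grasp point (between the pads) is the TCP; z points along the fingers, y is the direction in which the jaws open and shut (so a half turn about z gives the same grasp; the last joint's range is limited). The gripper opens to 85 mm and grips with 20 to 120 N. Pads are 22 mm wide; open, the fingers measure 114 mm over their backs; the gripper's body (76 mm by 85 mm) begins 54 mm behind the grasp point. The pads swing forward as they close: fully open they stand 13 mm farther back than shut.
Start: joints at [0.987, 0.527, 1.433, -0, 1.181, -0.178], TCP at [0.247, 0.574, 0.227] pointing down, gripper open.
Joint ranges: [-3.08, 3.08], [-0.75, 2.2], [0.22, 2.44], [-1.43, 4.57], [0, 2.65], [-2.85, 2.85]. Speed limits (rad/s): [2.79, 2.79, 3.14, 3.14, 3.14, 3.14].

### API

Orientations are given as a unit quaternion [x, y, z, w].
In Python, from station import manip, optics, job gives the robot as it stands.
- The arm moves only by the shell command python3 -m inch 'ROWS' [OPENING] [FORCE]. ROWS is JSON, one flat list of numbers, 4 for each row, row after row: the shift along the world's x, y, z in cm, then the turn about the world's z in rad. A call has 1 to 20 rows; each row shifts and turns the commanded pose from where the row before left it; what a row does not reach is not made up. A row lasts 1/8 s, in which the tool goes at most 62.5 mm and 10.7 degrees, less where a joint would pass 70% of its speed; a pose out of reach is approached as far as the arm can. A call with a gripper value outside its range is refused whole. OPENING is the opening in per cent of the stroke, from 0 (shut) to 100 (fully open), set as the call begins (- or left out, the last holds). The fingers move at their own pace and stop on an object; FORCE is the grip in N (left out, the last holds). Time passes only in rows, so rows that do not move let the fingers close. It gives the time, the measured TCP pose, the force and the opening at its end, in the units of the state.
- manip.sense(): the state, without advancing time (a new reading comes with each control period).
- optics.snapshot(name): name is "side" or "top" or "wrist"; returns (picture, depth): 480x640x3 uint8, red, green, blue; 480x640 float32, m along the optical axis (not along the pixel's ray), 0 where there is no reading.
- optics.camera_model(name): a dict with "mtx" (3x3 intrinsics, pixels), "camera_from_world" (4x4, takes a point from world to camera coordinates); the wrist camera has in their place "tool_from_camera" (4x4, takes a point from camera to tool coordinates, whose origin is the TCP and whose axes are the flange's). Camera axes: x right, y up, looking along -z (the intrinsics and any distortion apply to the point x, -y, -z); pixel columns grow to the right and rows downward; lengths in m; the calibration is good to about 2 mm. A picture is of the moment at which its call begins: read the wrist's pose just before it. camera_model takes no time and is no camera call.
- job.sign_off(): hands the job in, once; it reports no verdict.
The state is a dict: "t": time; "q": joint angles; "qd": joint speeds; "tau": joint torques, N m; "tcp_pos": TCP position; "tool_rot": TCP orientation; "force": force on the tool from outside, world axes, zero at the start; "ft_torque": the same for the moment, N m; "finger_gap": opening from 0.0 (shut) to 1.0 (fully open).
Only numpy, scipy, OpenCV 4.12 (cv2) and the standard library are available. Lean on these libraries where they do the work, as an engineer would, in place of code of your own. Each camera call takes 0.05 s, during which the arm holds its last target.

### The job

The balance is down on its tray side. Of the three look-alike steel slugs in the tray, find by feel the one that is to go to the other pan so that both pans sit level, and seat it fully down inside the black ring there, feeling for the ring's bore since the ring has been left anywhere on its short slide. Press gently on the pans, leave the other two slugs standing in the tray and leave everything else on the table alone.

Things in the scene. Friction and masses are not known exactly. Their poses are not given: they have to be found in the camera images.
- balance: two-pan balance, bolted to the table: dark steel base 130 x 360 x 24 mm, beam and pointer in its middle (up to 130 mm above the table). Origin under its centre on the table; its y axis runs from the seat pan (y = -140 mm) to the tray pan (y = +140 mm), x across the pans, z up. The pans stay horizontal and move straight up and down in opposite directions. Do not lean on any part of it with more than 15 N.
- tray_pan (a joint): height of the tray pan above level, m: 0 = both pans level with their floors 100 mm above the table, -0.008 = tray pan on its lower stop and seat pan on its upper stop. The seat pan stands at minus this value. A weight difference moves the pans against a soft spring (200 N/m in all), so 160 g or more too much on one side sends it to its stop; 2 mm is about 40 g. Both pans can be pushed down by hand with a few newtons until they meet the lower stop.
- tray_mid (a point): centre of the floor of the tray pan (aluminium, 180 mm in the balance's x, 90 mm in y, lip 5 mm high). The three slugs start in it, in a row along x, about 52 mm apart. Axes as the balance's; moves with the pan.
- seat_pan: seat pan, as large as the tray pan, with a dark steel fixture bolted to its +x half (from x = +23 mm to the lip, 30 mm high; it counts as load and stays) and the black seat ring in its -x half. Origin at the centre of its floor; axes as the balance's. Its bearings are delicate: 15 N of load or push on it is too much.
- seat_mark (a point): middle of the ring's slide, on the floor of the seat pan, 35 mm from its centre towards -x. The ring (black, outside 52 mm, bore 36.4 mm, 14 mm high, flat top, standing on the pan's floor) has been left anywhere within 8 mm of this mark along the balance's x (across, it is on the mark). Where, is not measured: find it with the slug. The ring is stiff on its slide (8 N) and a slug must go down inside it onto the pan's floor.
- slug_a_mid (a point): plain steel slug, upright cylinder 34 mm across and 62 mm high, bottom edge bevelled 1.5 mm; this point is its centre, half-way up, z along its axis. The three slugs look alike, but have different cores: one weighs about 150 g, one 300 g, one 450 g (within 3 %), in any order. The balance comes level with the 300 g one in the seat ring and the other two in the tray.
- slug_b_mid (a point): plain steel slug, upright cylinder 34 mm across and 62 mm high, bottom edge bevelled 1.5 mm; this point is its centre, half-way up, z along its axis. The three slugs look alike, but have different cores: one weighs about 150 g, one 300 g, one 450 g (within 3 %), in any order. The balance comes level with the 300 g one in the seat ring and the other two in the tray.
- slug_c_mid (a point): plain steel slug, upright cylinder 34 mm across and 62 mm high, bottom edge bevelled 1.5 mm; this point is its centre, half-way up, z along its axis. The three slugs look alike, but have different cores: one weighs about 150 g, one 300 g, one 450 g (within 3 %), in any order. The balance comes level with the 300 g one in the seat ring and the other two in the tray.
- tape_mid (a point): bystander, leave alone: roll of white tape lying flat, 68 mm across, 19 mm high; its centre
- lens_tube_mid (a point): bystander, leave alone: brass lens tube standing up, up to 48 mm across, 45 mm high; its centre
- parts_bin_mid (a point): bystander, leave alone: grey two-part bin 140 x 100 x 50 mm; its centre
- bottle_mid (a point): bystander, leave alone: white plastic bottle, 52 mm across, 120 mm high; its centre
- screwdriver_grip (a point): bystander, leave alone: screwdriver lying on the table; its handle
- wrench_grip (a point): bystander, leave alone: wrench lying on the table; its handle
- post_holder_mid (a point): bystander, leave alone: aluminium post holder, 25 mm post on a 44 mm foot, 60 mm high; its centre
There are look-alikes about, which are no part of the job. Leave any pink look-alike of the part that bears slug_b_mid alone. Leave any brown look-alike of the part that bears slug_a_mid alone.

How it is judged:
By the outcome, as a careful person would: the job done as asked, in the order asked, and still so for the second after the job is handed in, with the robot touching nothing.
It also fails if it takes over 64 s, if anything falls off the work surface, if the arm or the gripper's body presses on something with over 40 N, if the wrist force passes 120 N, or if a joint passes its speed limit or range.

## Working session

There is one attempt and no reset: what is moved stays moved. The work goes in short steps, Python scripts to look and compute and a shell command to move; the robot and the scene stay as the last step left them, time stands still between calls to the robot, and variables do not carry over. Pictures are saved under pics/ and viewed, and the job is handed in when it is done.

```bash
mkdir -p pics; ls; python3 - <<'E'
from station import manip, optics, job
import cv2,numpy as np
s=manip.sense(); print({k:np.round(v,4).tolist() if not isinstance(v,dict) else v for k,v in s.items()})
for n in ("top","side"):
    p,d=optics.snapshot(n); cv2.imwrite(f"pics/{n}0.png",p[:,:,::-1]); np.save(f"pics/{n}0.npy",d)
    m=optics.camera_model(n); print(n,m)
print(optics.camera_model("wrist"))
E
```

```text
pics
{'t': 0.0, 'q': [0.9865, 0.5285, 1.4339, 0.0, 1.1814, -0.1785], 'qd': [0.0003, 0.0011, 0.0001, 0.0003, -0.0003, 0.0004], 'tau': [-0.0008, -44.2353, -17.8021, -0.0002, 0.0085, 0.0], 'tcp_pos': [0.2463, 0.5737, 0.2259], 'tool_rot': [0.2015, 0.9795, -0.001, -0.0004], 'force': [0.7326, 0.3225, 0.1647], 'ft_torque': [0.0405, -0.0037, 0.0197], 'finger_gap': 0.9981}
top {'mtx': array([[555.72891643,   0.        , 316.5115528 ],
       [  0.        , 555.72891643, 232.93350919],
       [  0.        ,   0.        ,   1.        ]]), 'camera_from_world': array([[ 0.01516741, -0.99988163, -0.00258253,  0.01501188],
       [ 0.98592099,  0.01452539,  0.16657975, -0.54332695],
       [-0.16652252, -0.00507275,  0.9860246 , -1.5681948 ],
       [ 0.        ,  0.        ,  0.        ,  1.        ]])}
side {'mtx': array([[579.79419634,   0.        , 319.73547534],
       [  0.        , 579.79419634, 241.24908307],
       [  0.        ,   0.        ,   1.        ]]), 'camera_from_world': array([[-0.97201609, -0.2346865 , -0.01034238,  0.51043151],
       [ 0.12430785, -0.55121295,  0.82505263, -0.14248686],
       [-0.19932957,  0.80067879,  0.56496123, -1.28929453],
       [ 0.        ,  0.        ,  0.        ,  1.        ]])}
{'mtx': array([[370.64395199,   0.        , 321.31747393],
       [  0.        , 370.64395199, 244.73723316],
       [  0.        ,   0.        ,   1.        ]]), 'tool_from_camera': array([[ 1.26945833e-04,  9.60261559e-01,  2.79101635e-01,
         7.12793768e-02],
       [ 9.99999986e-01, -9.08754098e-05, -1.42176412e-04,
        -6.23419587e-04],
       [-1.11163068e-04,  2.79101649e-01, -9.60261557e-01,
        -1.46632916e-01],
       [ 0.00000000e+00,  0.00000000e+00,  0.00000000e+00,
         1.00000000e+00]])}
```

View pics/top0.png

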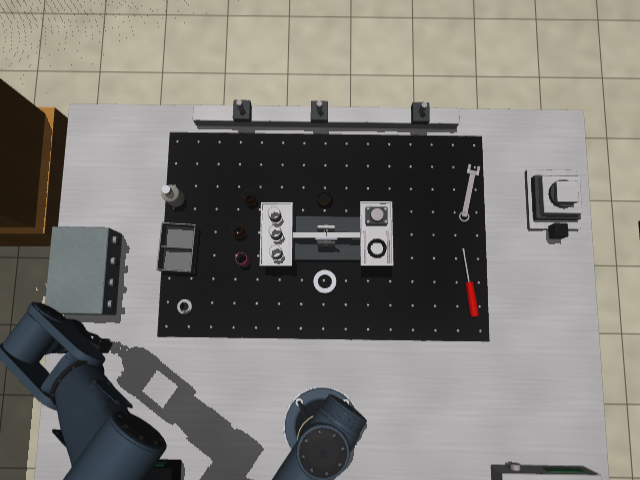

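View pics/side0.png

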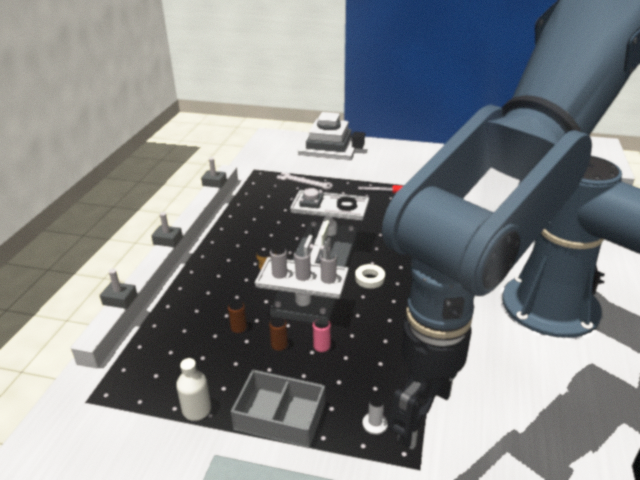

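```bash
cat > h.py <<'E'
from station import manip, optics, job
import cv2,numpy as np
def w_from_px(n,u,v,depth,tcp=None):
    m=optics.camera_model(n);K=m["mtx"]
    pc=np.array([(u-K[0,2])/K[0,0]*depth,-(v-K[1,2])/K[1,1]*depth,-depth])
    T=np.linalg.inv(m["camera_from_world"]); return T[:3,:3]@pc+T[:3,3]
def ray_z(n,u,v,z):
    a=w_from_px(n,u,v,1.0);b=w_from_px(n,u,v,2.0)
    t=(z-a[2])/(b[2]-a[2]); return a+t*(b-a)
def proj(n,p):
    m=optics.camera_model(n);K=m["mtx"];T=m["camera_from_world"]
    c=T[:3,:3]@np.asarray(p)+T[:3,3]; return np.array([K[0,0]*c[0]/-c[2]+K[0,2],K[1,1]*-c[1]/-c[2]+K[1,2]])
E
python3 - <<'E'
from h import *
p=cv2.imread("pics/top0.png")
c=p[180:300,225:425]; cv2.imwrite("pics/top_crop.png",cv2.resize(c,None,fx=4,fy=4,interpolation=cv2.INTER_CUBIC))
p=cv2.imread("pics/side0.png")
c=p[170:360,220:420]; cv2.imwrite("pics/side_crop.png",cv2.resize(c,None,fx=3,fy=3,interpolation=cv2.INTER_CUBIC))
d=np.load("pics/top0.npy")
for u,v in [(275,215),(277,235),(277,254),(265,240),(365,220),(376,213),(377,248),(385,262),(340,225),(325,232)]:
    print(u,v,d[v,u],w_from_px("top",u,v,d[v,u]).round(4))
E
```

```text
275 215 1.5747318 [0.5849 0.1413 0.0929]
277 235 1.5037677 [0.5176 0.1294 0.1534]
277 254 1.5538242 [0.4733 0.1324 0.0952]
265 240 1.5658505 [0.5132 0.1677 0.0899]
365 220 1.5577178 [ 0.5715 -0.1125  0.1066]
376 213 1.532784 [ 0.5862 -0.1405  0.1342]
377 248 1.5391816 [ 0.492  -0.1454  0.1118]
385 262 1.5328361 [ 0.4534 -0.1673  0.1116]
340 225 1.6328324 [ 0.5702 -0.0454  0.0305]
325 232 1.5785593 [ 0.5402 -0.0011  0.0807]
```

View pics/top_crop.png

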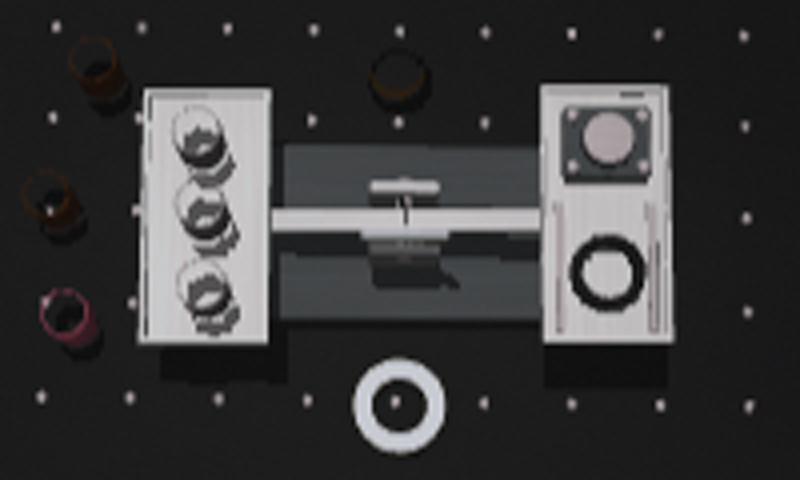

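View pics/side_crop.png

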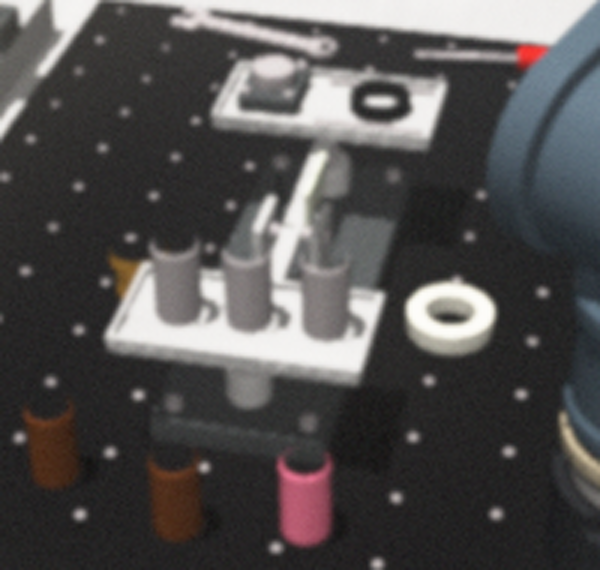

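```bash
python3 - <<'E'
from h import *
d=np.load("pics/top0.npy").astype(float)
K=optics.camera_model("top");T=np.linalg.inv(K["camera_from_world"]);K=K["mtx"]
v,u=np.mgrid[180:300,225:425]; D=d[180:300,225:425]
pc=np.stack([(u-K[0,2])/K[0,0]*D,-(v-K[1,2])/K[1,1]*D,-D],-1)
P=pc@T[:3,:3].T+T[:3,3]
np.save("pics/P.npy",P)
m=(P[...,2]>.145)&(P[...,1]>.08)
n,l,st,c=cv2.connectedComponentsWithStats(m.astype(np.uint8))
for i in range(1,n):
    q=P[l==i]
    if len(q)<10: continue
    (a,b),r=cv2.minEnclosingCircle(q[:,:2].astype(np.float32)); print(len(q),q.mean(0).round(4),a,b,r,np.median(q[:,2]))
for nm,s in (("tray",P[...,1]>.06),("seat",P[...,1]<-.06)):
    m=s&(P[...,2]>.08)&(P[...,2]<.13)
    q=P[m]; r=cv2.minAreaRect(q[:,:2].astype(np.float32)); print(nm,r,np.median(q[:,2]))
# ring colour dark
img=cv2.imread("pics/top0.png")[180:300,225:425]
m=(img.max(-1)<60)&(P[...,2]>.1)&(P[...,1]<-.08)&(P[...,0]<.54)
q=P[m];print("ring",len(q),q.mean(0),cv2.minEnclosingCircle(q[:,:2].astype(np.float32)),np.median(q[:,2]))
uv=np.argwhere(m);print(uv.mean(0)+[180,225])
E
```

```text
20 [0.5699 0.1392 0.1525] 0.5763050317764282 0.14035667479038239 0.015329471789300442 0.15325684200756773
16 [0.5193 0.1348 0.1541] 0.5251082181930542 0.1362309753894806 0.01509346067905426 0.1544429224787328
16 [0.4656 0.1286 0.1538] 0.4714207649230957 0.1323573738336563 0.015892859548330307 0.15472689842831122
tray ((0.5326387286186218, 0.12300896644592285), (0.18106709420681, 0.11801612377166748), 1.0908348560333252) 0.09449912113702308
seat ((0.5361223816871643, -0.1241077184677124), (0.12736281752586365, 0.18069562315940857), 89.94041442871094) 0.11193341463056738
ring 131 [ 0.49132148 -0.14331082  0.12094058] ((0.49093031883239746, -0.1427542120218277), 0.02549848146736622) 0.12224445742485623
[247.77862595 376.60305344]
```

```bash
python3 -m inch '[3,-4.9,1,0.05, 3,-4.9,1,0.05, 3,-4.9,1,0.05, 3,-4.9,1,0.05, 3,-4.9,1,0.05, 3,-4.9,0,0.05, 3,-4.9,0,0.05, 3,-4.9,0,0.05, 3.4,-4.7,0,0, 0,0,0,0, 0,0,0,0]' 70
python3 - <<'E'
from h import *
s=manip.sense();print(s["tcp_pos"],s["tool_rot"],s["force"],s["qd"].round(3) if hasattr(s["qd"],"round") else s["qd"])
p,d=optics.snapshot("wrist");cv2.imwrite("pics/w1.png",p[:,:,::-1]);np.savez("pics/w1.npz",d=d,p=s["tcp_pos"],q=s["tool_rot"])
E
```

```text
t: 1.48
tcp_pos: [0.5199, 0.1353, 0.2763]
tool_rot: [0.003, 1.0, 0.0, -0.001]
force: [0.3, 0.1, 0.7]
finger_gap: 0.7
[0.51986262 0.13529855 0.276325  ] [ 3.35154412e-03  9.99993800e-01  2.31149202e-04 -1.05519148e-03] [0.25372675 0.08038422 0.7187371 ] [ 0.031 -0.011  0.013  0.    -0.002 -0.001]
```

View pics/w1.png

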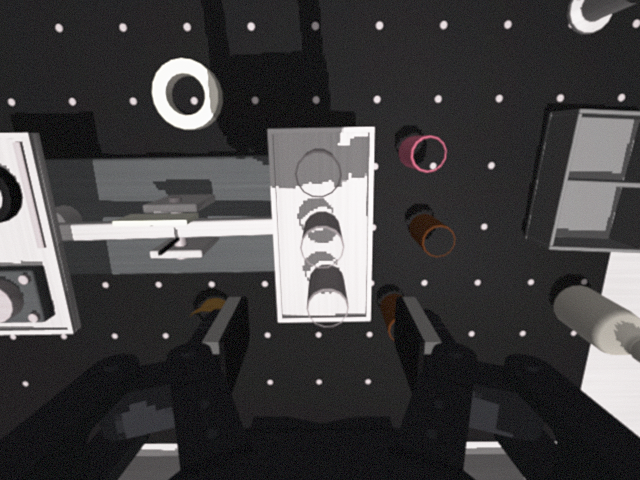

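```bash
cat >> h.py <<'E'
from scipy.spatial.transform import Rotation as Ro
def wray_z(u,v,z,p,q):
    m=optics.camera_model("wrist");K=m["mtx"];T=m["tool_from_camera"]
    d=np.array([(u-K[0,2])/K[0,0],-(v-K[1,2])/K[1,1],-1.0])
    R=Ro.from_quat(q).as_matrix()
    o=R@T[:3,3]+p; dd=R@T[:3,:3]@d
    return o+(z-o[2])/dd[2]*dd
def wpt(u,v,dep,p,q):
    m=optics.camera_model("wrist");K=m["mtx"];T=m["tool_from_camera"]
    d=np.array([(u-K[0,2])/K[0,0],-(v-K[1,2])/K[1,1],-1.0])*dep
    return Ro.from_quat(q).as_matrix()@(T[:3,:3]@d+T[:3,3])+p
E
python3 - <<'E'
from h import *
c=cv2.imread("pics/w1.png")[115:335,255:395]; cv2.imwrite("pics/w1c.png",cv2.resize(c,None,fx=2.7*1,fy=2.7,interpolation=cv2.INTER_CUBIC))
z=np.load("pics/w1.npz");d,p,q=z["d"],z["p"],z["q"]
for u,v in [(319,172),(322,238),(327,306)]: print(wray_z(u,v,.154,p,q).round(4), wpt(u,v,float(d[v,u]),p,q).round(4))
for u,v in [(271,130),(374,128),(371,317),(278,321)]: print("pan",wray_z(u,v,.097,p,q).round(4))
E
```

```text
[0.4721 0.1336 0.154 ] [0.4776 0.1332 0.0913]
[0.521  0.1355 0.154 ] [0.538  0.1355 0.0908]
[0.5769 0.1391 0.154 ] [0.6069 0.14   0.0912]
pan [0.4421 0.0932 0.097 ]
pan [0.441  0.1797 0.097 ]
pan [0.616  0.1826 0.097 ]
pan [0.6197 0.0922 0.097 ]
```

View pics/w1c.png

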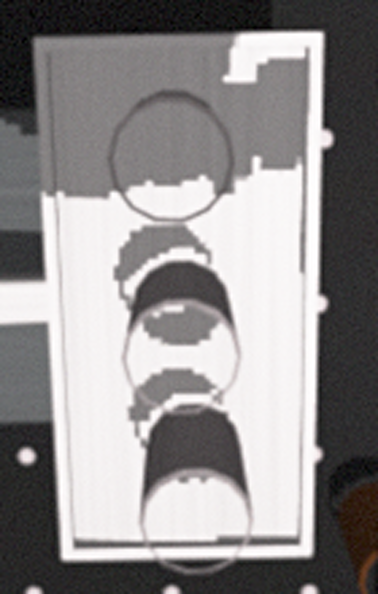

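```bash
python3 - <<'E'
from h import *
z=np.load("pics/w1.npz");d,p,q=z["d"],z["p"],z["q"]
k=2.7
for x,y in [(171,156),(182,356),(196,520)]:
    u,v=255+x/k,115+y/k; print(wray_z(u,v,.154,p,q).round(4))
    for dx,dy in ((-57,0),(57,0),(0,-55),(0,55)): print("  ",wray_z(u+dx/k,v+dy/k,.154,p,q).round(4))
for x,y in [(36,40),(322,35),(312,555),(65,557)]: print("pan",wray_z(255+x/k,115+y/k,.097,p,q).round(4))
E
```

```text
[0.4727 0.1331 0.154 ]
   [0.4726 0.118  0.154 ]
   [0.4728 0.1482 0.154 ]
   [0.4585 0.1333 0.154 ]
   [0.4873 0.133  0.154 ]
[0.528  0.1357 0.154 ]
   [0.5279 0.1198 0.154 ]
   [0.5281 0.1517 0.154 ]
   [0.5121 0.1358 0.154 ]
   [0.5443 0.1356 0.154 ]
[0.5783 0.1396 0.154 ]
   [0.5782 0.1228 0.154 ]
   [0.5784 0.1563 0.154 ]
   [0.5609 0.1396 0.154 ]
   [0.5963 0.1395 0.154 ]
pan [0.4419 0.091  0.097 ]
pan [0.441 0.18  0.097]
pan [0.6198 0.1823 0.097 ]
pan [0.62   0.0932 0.097 ]
```

```bash
python3 -m inch '[0.7,0,-4.4,0.02, 0,0,0,0, 0,0,0,0]' 70 40; for i in 1 2 3; do python3 -m inch '[0,0,0,0]' | grep -E "force|pos"; done
python3 -m inch '[0,0,-3,0, 0,0,-3,0, 0,0,-2,0, 0,0,-1,0, 0,0,-1,0, 0,0,0,0]'
```

```text
t: 1.9
tcp_pos: [0.5273, 0.1363, 0.2337]
tool_rot: [-0.008, 1.0, 0.0, 0.0]
force: [0.1, 0.0, 0.2]
finger_gap: 0.702
tcp_pos: [0.5282, 0.1359, 0.2345]
force: [-0.3, 0.0, 0.1]
tcp_pos: [0.5281, 0.1355, 0.2341]
force: [1.0, -0.4, 0.5]
tcp_pos: [0.5278, 0.1353, 0.2336]
force: [0.9, -0.3, -0.6]
t: 3.02
tcp_pos: [0.5276, 0.1352, 0.1327]
tool_rot: [-0.007, 1.0, 0.0, -0.0]
force: [-0.4, -0.0, 0.1]
finger_gap: 0.701
```

```bash
python3 -m inch '[0,0,0,0, 0,0,0,0, 0,0,0,0, 0,0,0,0]' 30 40; python3 -m inch '[0,0,0.5,0, 0,0,1,0, 0,0,2,0, 0,0,2,0, 0,0,0,0, 0,0,0,0, 0,0,0,0]';for i in 1 2 3 4 5 6; do python3 -m inch '[0,0,0,0]' | grep -E "force|pos"; done
```

```text
t: 3.52
tcp_pos: [0.5283, 0.1354, 0.1338]
tool_rot: [-0.007, 1.0, 0.0, 0.001]
force: [-1.1, 0.1, 4.8]
finger_gap: 0.374
t: 4.4
tcp_pos: [0.5269, 0.1352, 0.187]
tool_rot: [-0.007, 1.0, -0.0, -0.001]
force: [0.3, -0.3, -2.0]
finger_gap: 0.376
tcp_pos: [0.5272, 0.1352, 0.1872]
force: [1.0, -0.5, -2.5]
tcp_pos: [0.5275, 0.1352, 0.1875]
force: [-0.5, 0.1, -1.4]
tcp_pos: [0.5276, 0.1352, 0.1877]
force: [-0.4, 0.6, -2.1]
tcp_pos: [0.5277, 0.1352, 0.1879]
force: [0.4, -0.8, -0.9]
tcp_pos: [0.5277, 0.1353, 0.1879]
force: [-0.6, -0.1, -0.9]
tcp_pos: [0.5277, 0.1352, 0.1879]
force: [-0.0, -0.8, -1.6]
```

```bash
python3 -m inch '[0,0,-2,0, 0,0,-2,0, 0,0,-0.8,0, 0,0,-0.4,0, 0,0,-0.2,0, 0,0,0,0]';  python3 -m inch '[0,0,0,0, 0,0,0,0, 0,0,0,0]' 70; python3 -m inch '[0,0,2,0, 0,0,4,0, 0,0,1,0, 2.5,0.2,0,0, 2.5,0.2,0,0, 0,0,0,0, 0,0,0,0]'
python3 - <<'E'
from h import *
s=manip.sense();print(s["tcp_pos"],s["tool_rot"],s["force"])
p,d=optics.snapshot("wrist");cv2.imwrite("pics/w2.png",p[:,:,::-1]);np.savez("pics/w2.npz",d=d,p=s["tcp_pos"],q=s["tool_rot"])
E
```

```text
t: 5.9
tcp_pos: [0.528, 0.1353, 0.1343]
tool_rot: [-0.007, 1.0, 0.0, 0.0]
force: [-0.6, -1.2, -2.7]
finger_gap: 0.377
t: 6.28
tcp_pos: [0.5279, 0.1353, 0.1342]
tool_rot: [-0.007, 1.0, 0.0, 0.0]
force: [0.2, 0.0, -0.0]
finger_gap: 0.704
t: 7.15
tcp_pos: [0.5761, 0.1392, 0.2029]
tool_rot: [-0.007, 1.0, -0.0, -0.002]
force: [0.1, 0.6, 0.1]
finger_gap: 0.703
[0.57606509 0.13917685 0.20291607] [-7.14016760e-03  9.99973230e-01 -6.67042463e-05 -1.59791945e-03] [0.14867691 0.58592039 0.06139986]
```

View pics/w2.png

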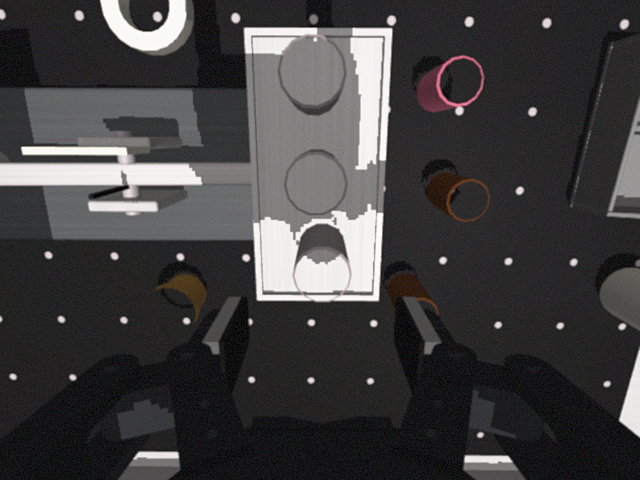

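```bash
python3 - <<'E'
from h import *
z=np.load("pics/w2.npz");d,p,q=z["d"],z["p"],z["q"]
for u,v in [(322,274.5),(316,182),(312,75)]: print(wray_z(u,v,.154,p,q).round(4))
E
```

```text
[0.5787 0.1392 0.154 ]
[0.5271 0.1353 0.154 ]
[0.4756 0.1328 0.154 ]
```

```bash
python3 -m inch '[0.1,0,-3,0, 0,0,-2.5,0, 0,0,-1,0, 0,0,-0.6,0, 0,0,0,0]';python3 -m inch '[0,0,0,0, 0,0,0,0, 0,0,0,0, 0,0,0,0]' 30 40; python3 -m inch '[0,0,0.5,0, 0,0,1,0, 0,0,2,0, 0,0,2,0, 0,0,0,0, 0,0,0,0, 0,0,0,0]';for i in 1 2 3 4 5 6; do python3 -m inch '[0,0,0,0]' | grep -E "force|pos"; done
```

```text
t: 7.82
tcp_pos: [0.5787, 0.1393, 0.1332]
tool_rot: [-0.007, 1.0, 0.0, 0.0]
force: [0.1, 0.7, 0.5]
finger_gap: 0.7
t: 8.32
tcp_pos: [0.5793, 0.1393, 0.1341]
tool_rot: [-0.007, 1.0, 0.0, 0.001]
force: [-0.4, 0.5, 6.5]
finger_gap: 0.378
t: 9.2
tcp_pos: [0.5778, 0.1391, 0.1867]
tool_rot: [-0.007, 1.0, -0.0, -0.001]
force: [-0.4, 0.8, -4.0]
finger_gap: 0.38
tcp_pos: [0.5782, 0.1392, 0.187]
force: [-0.5, -0.0, -3.8]
tcp_pos: [0.5785, 0.1392, 0.1874]
force: [0.7, 1.0, -5.0]
tcp_pos: [0.5786, 0.1392, 0.1877]
force: [0.7, -0.9, -5.3]
tcp_pos: [0.5787, 0.1392, 0.1879]
force: [0.4, -0.3, -5.0]
tcp_pos: [0.5787, 0.1392, 0.188]
force: [-0.4, 0.1, -4.0]
tcp_pos: [0.5787, 0.1393, 0.188]
force: [-0.4, -0.3, -4.1]
```

```bash
python3 -m inch '[0,0,-2,0, 0,0,-2,0, 0,0,-0.8,0, 0,0,-0.4,0, 0,0,-0.2,0, 0,0,0,0]';  python3 -m inch '[0,0,0,0, 0,0,0,0, 0,0,0,0]' 70; python3 -m inch '[0,0,2,0, 0,0,4,0, 0,0,1,0, -5,-0.3,0,0, -5.3,-0.3,0,0, 0,0,0,0, 0,0,0,0]'
python3 - <<'E'
from h import *
s=manip.sense();print(s["tcp_pos"],s["tool_rot"],s["force"])
p,d=optics.snapshot("wrist");cv2.imwrite("pics/w3.png",p[:,:,::-1]);np.savez("pics/w3.npz",d=d,p=s["tcp_pos"],q=s["tool_rot"])
E
```

```text
t: 10.7
tcp_pos: [0.5791, 0.1393, 0.1344]
tool_rot: [-0.007, 1.0, 0.0, 0.001]
force: [-0.1, -0.5, -4.8]
finger_gap: 0.377
t: 11.08
tcp_pos: [0.5792, 0.1393, 0.1346]
tool_rot: [-0.007, 1.0, 0.0, 0.001]
force: [0.3, 0.2, 0.7]
finger_gap: 0.7
t: 11.95
tcp_pos: [0.4763, 0.1333, 0.204]
tool_rot: [-0.007, 1.0, 0.0, 0.001]
force: [0.3, 0.1, -0.6]
finger_gap: 0.698
[0.47630318 0.13326288 0.20399132] [-7.08899097e-03  9.99974639e-01  2.22032061e-05  6.83724487e-04] [ 0.30596332  0.05380556 -0.58759515]
```

View pics/w3.png

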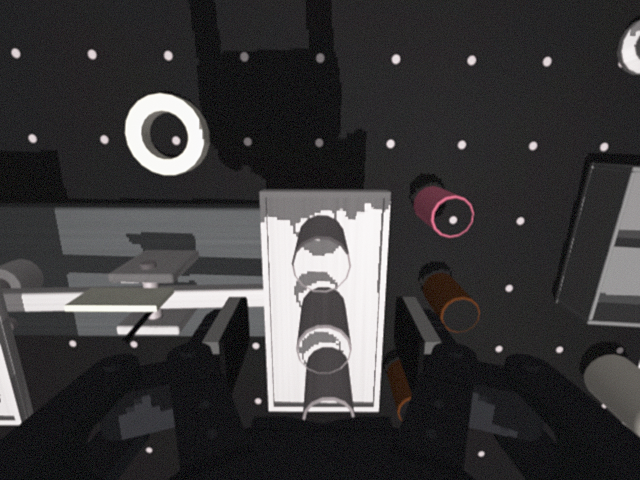

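```bash
python3 - <<'E'
from h import *
z=np.load("pics/w3.npz");d,p,q=z["d"],z["p"],z["q"]
for u,v in [(321,263.5)]: print(wray_z(u,v,.154,p,q).round(4))
E
```

```text
[0.473  0.1327 0.154 ]
```

```bash
python3 -m inch '[-0.2,0,-3,0, 0,0,-2.5,0, 0,0,-1,0, 0,0,-0.6,0, 0,0,0,0]';python3 -m inch '[0,0,0,0, 0,0,0,0, 0,0,0,0, 0,0,0,0]' 30 50; python3 -m inch '[0,0,0.5,0, 0,0,1,0, 0,0,2,0, 0,0,2,0, 0,0,0,0, 0,0,0,0, 0,0,0,0]';for i in 1 2 3 4 5 6; do python3 -m inch '[0,0,0,0]' | grep -E "force|pos"; done
```

```text
t: 12.62
tcp_pos: [0.4743, 0.1332, 0.133]
tool_rot: [-0.007, 1.0, 0.0, 0.0]
force: [0.8, 0.1, 0.2]
finger_gap: 0.699
t: 13.12
tcp_pos: [0.4743, 0.1332, 0.1339]
tool_rot: [-0.007, 1.0, -0.0, 0.001]
force: [-1.3, -0.8, 6.1]
finger_gap: 0.371
t: 14.0
tcp_pos: [0.4729, 0.1332, 0.187]
tool_rot: [-0.007, 1.0, -0.0, -0.001]
force: [-0.4, 0.7, -2.5]
finger_gap: 0.371
tcp_pos: [0.4732, 0.1332, 0.1872]
force: [0.7, -0.1, -3.0]
tcp_pos: [0.4735, 0.1332, 0.1875]
force: [0.2, -0.3, -2.5]
tcp_pos: [0.4736, 0.1332, 0.1877]
force: [-0.2, 0.1, -3.6]
tcp_pos: [0.4737, 0.1332, 0.1879]
force: [0.4, -0.6, -3.1]
tcp_pos: [0.4737, 0.1332, 0.1879]
force: [-0.8, -0.4, -3.2]
tcp_pos: [0.4737, 0.1332, 0.1879]
force: [-0.2, -0.2, -3.3]
```

```bash
python3 -m inch '[0,0,3,0, 0.6,-3,2,0, 1.2,-5,0,0, 1.2,-5.5,0,0, 1.2,-5.5,0,0, 1.2,-5,0,0, 0.2,-3.5,0,0, 0,0,0,0, 0,0,0,0, 0,0,0,0]'
python3 - <<'E'
from h import *
s=manip.sense();print(s["tcp_pos"],s["tool_rot"],s["force"])
p,d=optics.snapshot("wrist");cv2.imwrite("pics/w4.png",p[:,:,::-1]);np.savez("pics/w4.npz",d=d,p=s["tcp_pos"],q=s["tool_rot"])
c=p[60:300,230:410,::-1]; cv2.imwrite("pics/w4c.png",cv2.resize(c,None,fx=2.5,fy=2.5,interpolation=cv2.INTER_CUBIC))
E
```

```text
t: 16.0
tcp_pos: [0.5293, -0.1405, 0.2378]
tool_rot: [-0.008, 1.0, 0.0, -0.0]
force: [0.4, -0.3, -3.9]
finger_gap: 0.37
[ 0.52926838 -0.1404503   0.23780392] [-7.78128410e-03  9.99969608e-01  3.37022903e-04 -3.46713169e-04] [ 0.37659115 -0.28528985 -3.92999056]
```

View pics/w4.png

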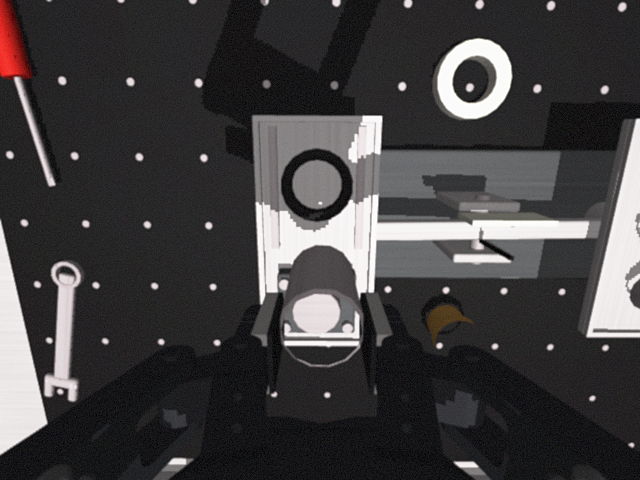

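View pics/w4c.png

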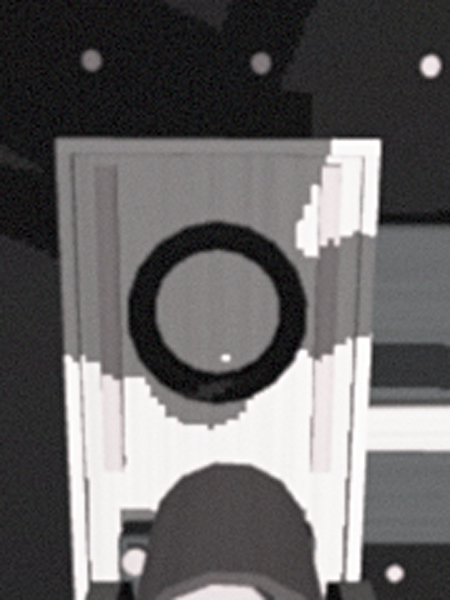

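```bash
python3 - <<'E'
from h import *
z=np.load("pics/w4.npz");d,p,q=z["d"],z["p"],z["q"]
k=2.5
for x,y in [(217.5,312),(217.5,310),(128,312),(307,312),(217.5,222),(217.5,403)]: print(wray_z(230+x/k,60+y/k,.122,p,q).round(4))
print("slug top",wray_z(321.5,327,.258,p,q).round(4),wray_z(321.5,288,.258,p,q).round(4),wray_z(321.5,366,.258,p,q).round(4),wray_z(281,327,.258,p,q),wray_z(364,327,.258,p,q))
for x,y in [(55,140),(382,140)]: print(wray_z(230+x/k,60+y/k,.113,p,q).round(4))
for u,v in [(253,116),(382,116),(373,290),(260,290)]: print("pan",wray_z(u,v,.113,p,q).round(4))
E
```

```text
[ 0.4901 -0.1444  0.122 ]
[ 0.4895 -0.1444  0.122 ]
[ 0.4905 -0.1696  0.122 ]
[ 0.4897 -0.1192  0.122 ]
[ 0.4655 -0.1447  0.122 ]
[ 0.5163 -0.1441  0.122 ]
slug top [ 0.5271 -0.1408  0.258 ] [ 0.5111 -0.1411  0.258 ] [ 0.5441 -0.1405  0.258 ] [ 0.52731463 -0.15617618  0.258     ] [ 0.5268313  -0.12466031  0.258     ]
[ 0.4445 -0.1901  0.113 ]
[ 0.4431 -0.0995  0.113 ]
pan [ 0.4445 -0.1894  0.113 ]
pan [ 0.4431 -0.1     0.113 ]
pan [ 0.5732 -0.0992  0.113 ]
pan [ 0.5746 -0.1885  0.113 ]
```

```bash
python3 -m inch '[-2,-0.1,-2,0, -1.75,-0.1,-2,0, 0,0,-2,0, 0,0,0,0, 0,0,0,0, 0,0,0,0]'; python3 -m inch '[0,0,0,0]'
python3 - <<'E'
from h import *
s=manip.sense();print(s["tcp_pos"],s["tool_rot"],s["force"])
p,d=optics.snapshot("side");cv2.imwrite("pics/s5.png",p[:,:,::-1])
c=p[130:250,270:400,::-1]; cv2.imwrite("pics/s5c.png",cv2.resize(c,None,fx=4,fy=4,interpolation=cv2.INTER_CUBIC))
p,d=optics.snapshot("wrist");cv2.imwrite("pics/w5.png",p[:,:,::-1])
E
```

```text
t: 16.8
tcp_pos: [0.4931, -0.1439, 0.1789]
tool_rot: [-0.007, 1.0, -0.001, 0.001]
force: [0.8, -0.1, -3.9]
finger_gap: 0.374
t: 16.92
tcp_pos: [0.4927, -0.1439, 0.1786]
tool_rot: [-0.007, 1.0, -0.0, 0.001]
force: [1.2, -0.6, -3.0]
finger_gap: 0.37
[ 0.49271182 -0.14388869  0.17860282] [-7.23364606e-03  9.99973538e-01 -3.65315637e-04  6.81103838e-04] [ 1.24892223 -0.58412968 -3.00282758]
```

View pics/s5c.png

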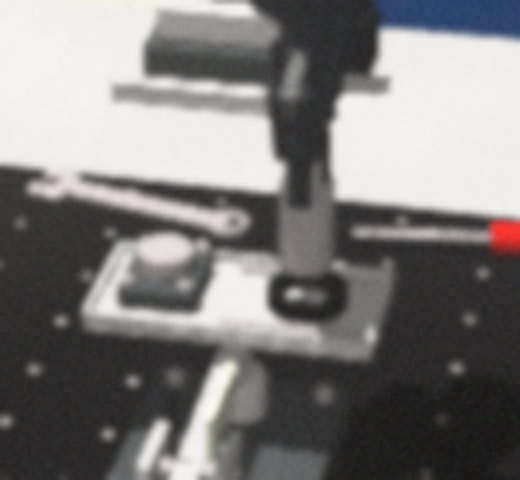

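View pics/w5.png

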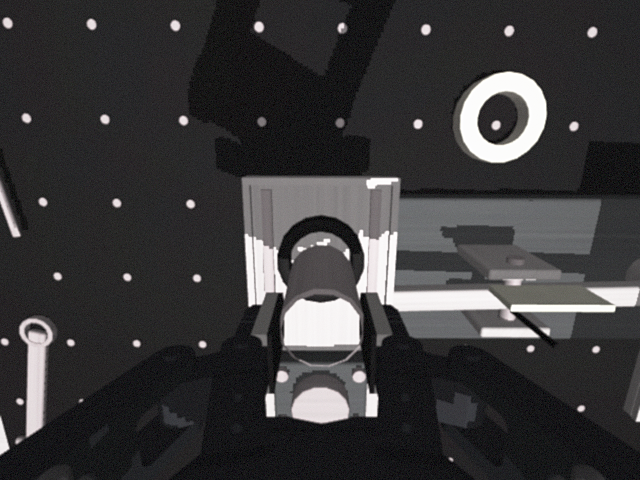

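```bash
python3 -m inch '[0,0,-1.1,0, 0,0,0,0, 0,0,0,0]'|grep -E "pos|force"; for i in 1 2 3; do python3 -m inch '[0,0,-0.5,0, 0,0,0,0]'|grep -E "pos|force"; done;  python3 -m inch '[0,0,0,0]'|grep -E "pos|force"; python3 -m inch '[0,0,0,0]'|grep -E "pos|force"
```

```text
tcp_pos: [0.492, -0.1437, 0.1665]
force: [0.5, 0.6, -2.5]
tcp_pos: [0.4919, -0.1436, 0.1615]
force: [0.3, 0.4, -3.4]
tcp_pos: [0.4919, -0.1436, 0.1565]
force: [-1.1, 0.2, -2.2]
tcp_pos: [0.4919, -0.1436, 0.1515]
force: [-0.2, -0.3, -3.7]
tcp_pos: [0.4922, -0.1438, 0.1519]
force: [0.9, -0.0, -1.9]
tcp_pos: [0.4923, -0.1438, 0.152]
force: [0.9, 0.1, -4.1]
```

```bash
for i in 1 2 3; do python3 -m inch '[0,0,-0.35,0, 0,0,0,0]'|grep -E "pos|force"; done;  python3 -m inch '[0,0,0,0]'|grep -E "pos|force"; python3 -m inch '[0,0,0,0]'|grep -E "t:|pos|force"
python3 - <<'E'
from h import *
p,d=optics.snapshot("side")
c=p[130:330,230:400,::-1]; cv2.imwrite("pics/s6c.png",cv2.resize(c,None,fx=3,fy=3,interpolation=cv2.INTER_CUBIC))
E
```

```text
tcp_pos: [0.4923, -0.1439, 0.1483]
force: [-0.3, 0.6, -1.6]
tcp_pos: [0.4922, -0.1438, 0.1448]
force: [0.0, -0.3, -0.9]
tcp_pos: [0.4922, -0.1438, 0.1412]
force: [-0.3, 0.4, -0.8]
tcp_pos: [0.4922, -0.1438, 0.1414]
force: [-0.7, -0.0, 0.8]
t: 19.4
tcp_pos: [0.4922, -0.1438, 0.1415]
tool_rot: [-0.007, 1.0, -0.0, 0.0]
force: [0.4, -0.1, -0.0]
```

View pics/s6c.png

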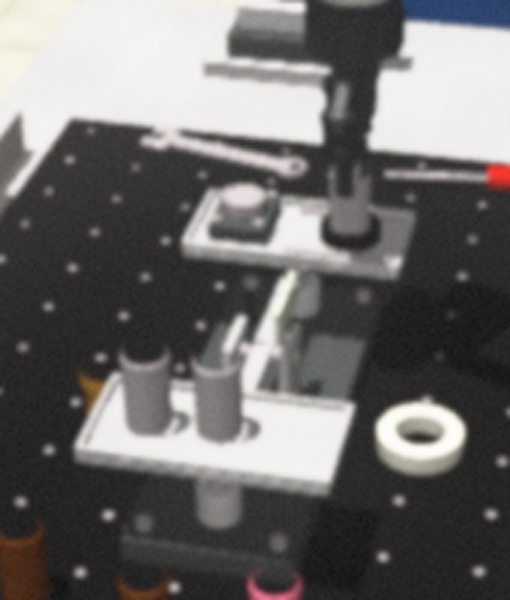

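```bash
python3 -m inch '[0,0,0,0, 0,0,0,0, 0,0,0,0, 0,0,0,0]' 65; python3 -m inch '[0,0,1,0, 0,0,3,0, 0,0,4,0, 0,0,4,0, 3,0,2,0, 0,0,0,0, 0,0,0,0, 0,0,0,0, 0,0,0,0, 0,0,0,0]'
python3 - <<'E'
from h import *
s=manip.sense()
p,d=optics.snapshot("side")
c=p[130:330,230:400,::-1]; cv2.imwrite("pics/s7c.png",cv2.resize(c,None,fx=3,fy=3,interpolation=cv2.INTER_CUBIC))
p,d=optics.snapshot("wrist");cv2.imwrite("pics/w7.png",p[:,:,::-1]);np.savez("pics/w7.npz",d=d,p=s["tcp_pos"],q=s["tool_rot"])
E
```

```text
t: 19.95
tcp_pos: [0.4923, -0.1438, 0.1415]
tool_rot: [-0.007, 1.0, -0.0, 0.0]
force: [-0.3, -0.5, -0.0]
finger_gap: 0.654
t: 21.2
tcp_pos: [0.5218, -0.1437, 0.281]
tool_rot: [-0.007, 1.0, 0.0, -0.0]
force: [0.3, -0.5, -0.3]
finger_gap: 0.653
```

View pics/s7c.png

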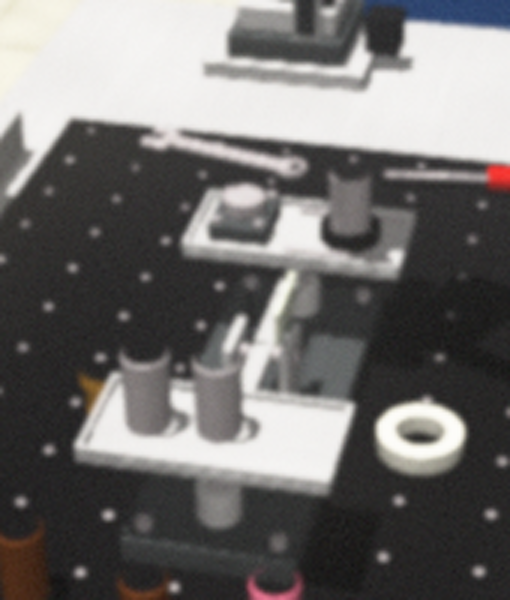

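View pics/w7.png

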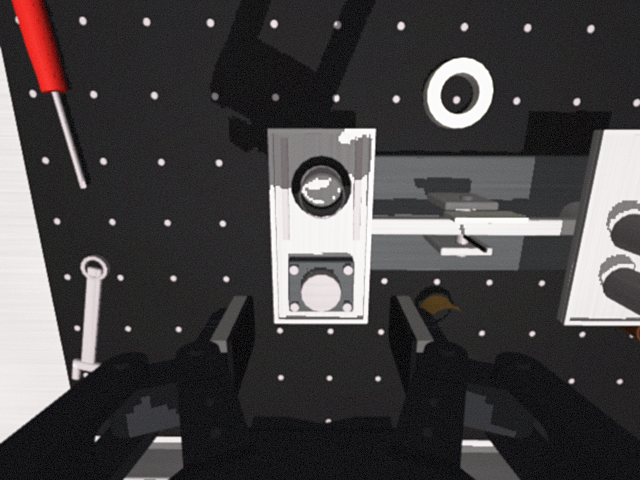

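```bash
python3 - <<'E'
from h import *
z=np.load("pics/w7.npz");d,p,q=z["d"],z["p"],z["q"]
def med(u0,u1,v0,v1):
    L=[wpt(u,v,float(d[v,u]),p,q)[2] for u in range(u0,u1) for v in range(v0,v1) if d[v,u]>0]; return np.round([np.median(L),np.max(L)],4)
print("seat floor",med(292,348,225,245),"tray floor",med(600,635,285,312),"base?",med(390,420,245,260),"fixture",med(310,330,285,300))
print("slug",med(294,346,165,215)) 
E
```

```text
seat floor [0.0987 0.1014] tray floor [0.1139 0.1398] base? [0.0235 0.0257] fixture [0.1287 0.1306]Traceback (most recent call last):
  File "<stdin>", line 6, in <module>
  File "<stdin>", line 4, in med
  File "h.py", line 21, in wpt
    m=optics.camera_model("wrist");K=m["mtx"];T=m["tool_from_camera"]
ValueError: time passes only in moves, steps and waits
```

```bash
python3 -m inch '[0,0,0,0]'; python3 -c "
from station import job; print(job.sign_off())"
```

```text
t: 21.42
tcp_pos: [0.5222, -0.1438, 0.2814]
tool_rot: [-0.007, 1.0, 0.0, -0.0]
force: [-0.1, 0.7, 0.5]
finger_gap: 0.648
the job is handed in; nothing more can be done
None
```

The 300 g slug is seated in the black ring on the seat pan and both pans sit level. I handed the job in at 21.4 s.

- **Finding the slug:** I lifted each slug and read the wrist force. The middle slug read about 1.6 N (150 g), the far one (+x) about 4.5 N (450 g), and the near one (-x) about 3.1 N (300 g). The 150 g and 450 g slugs were set back upright in the tray where they had stood.
- **Seating it:** The camera put the ring near the -x end of its slide. The slug went into the bore on the first descent without touching the rim, so no search was needed. I then lowered it onto the floor until the load came off the gripper, pressing with about 3 N, and released it.
- **Last checks:**
  - The slug's bottom came out at about 99.5 mm at release, and the seat pan floor measured 98.7 mm. Known heights in the same picture read 0.5 to 1.3 mm low, so this fits the 100 mm level height.
  - The pictures show the slug upright inside the ring and the other two standing in the tray.
- **Checks that failed:** The depth reading of the tray floor (114 mm) had a slug in its window, so I didn't use it. The depth check of the seated slug stopped with an error and was not repeated.

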